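# Open the pop-up dock and hold its card-holder rod out at the mark

### The job

Slide the cover of the grey pop-up dock fully open along its track, then take the knob of the sprung card-holder rod underneath and pull the rod straight up until the ring mark on it has just come fully out of its sleeve, not to the end stop. Finish while holding it there by the knob, so that I can set its lock: do not let go or let it spring back. Leave the mug, the salt shaker and the tea box standing where they are.

Things in the scene. Friction and masses are not known exactly. Their poses are not given: they have to be found in the camera images.
- dock: Grey pop-up dock fixed on the worktop, 140 x 330 mm, 135 mm high with its rails. Origin: centre of its underside; x: across it, away from the robot at yaw 0; y: along its length, the direction in which the cover opens; z up. Its -y half is a well (inside 124 mm in x, 157 mm in y, floor 10 mm above the worktop) with the rod in its middle, at x = 0, y = -85 mm; its +y half is a flat deck, top at z = 118 mm. Its +y front carries a black panel of charging ports (look only).
- cover (a joint): How far the cover has slid open, in m: 0 = shut over the well, 0.155 = end stop, wholly over the deck. It starts 0 to 0.03 open, slides along the dock's +y with about 1.5 N of friction plus light damping and stays where it is left. Fully open means at least 0.135. The cover is a steel plate 125 x 160 x 6 mm, top at z = 127 mm, with one upright bar handle.
- cover_handle (a point): Centre of the cover's bar handle, 146 mm above the worktop. The bar is dark steel, 70 mm along the dock's x, 12 mm thick along the dock's y, 34 mm tall (from z = 127 to 161 mm); it stands at the +y end of the cover, 20 mm from its edge. Grip it from above with the fingers closing along the dock's y.
- rod (a joint): How far the rod is drawn out upward, in m: 0 = home, 0.065 = end stop. At 0.050 the lower edge of its ring mark (a dark steel collar 17 mm wide, 4 mm tall) is level with the sleeve mouth, so that the mark is just fully out; at 0.046 only the top edge has come level. An inner spring pulls it back home: 3.6 N at home, about 10 N at the mark (120 N/m), plus 0.4 N friction and light damping; let go, it springs home.
- knob_center (a point): Centre of the round black knob on the rod's top: 30 mm wide, 25 mm tall, axis upright, fixed to the rod; its centre is 104.5 mm above the worktop at home, its top 117 mm, below the shut cover. Free space round it: 60 mm to the well's walls along the dock's y and 47 mm along x from the knob's side, so fingers go down best when they close along the dock's y, opened to about 60 mm.
- sleeve_mouth (a point): Centre of the mouth of the fixed aluminium sleeve (26 mm wide) from which the rod comes, 80 mm above the worktop.
- knob: The knob and its rod as one moving part: origin on the rod's axis, 104.5 mm below knob_center (at worktop height when home), z up along the rod.
- salt_shaker: Salt shaker, 44 mm wide, 90 mm tall, loose, standing off the dock's -y end; origin at the centre of its underside, z up. Leave it.
- mug_tea: Blue and white mug, 78 x 112 mm, 92 mm tall, loose, standing behind the dock; origin at the centre of its underside, z up. Leave it.
- tea_box: Black box of tea, 68 x 136 x 69 mm, loose, standing to the left of the dock; origin at the centre of its underside, z up. Leave it.

How it is judged:
On the way, in this order (a step that is already met when the one before it is completed fails the run):
1. the cover is slid fully open (value of joint cover above 0.135 m), for 0.2 s.
2. the rod is held out at its ring mark by the gripped knob (value of joint cover above 0.135 m and value of joint rod between 0.045 and 0.058 m and velocity of joint rod between -0.01 and 0.01 m/s and contact force between the fingers and knob above 2 N), for 0.4 s.
At the end, for the whole second after the job is handed in: The cover is open by at least 135 mm, the rod is drawn out 45 to 58 mm (ring mark just out of the sleeve; 50 mm is exact) and still, and the fingers hold the knob with more than 2 N (all of step 2); the arm keeps its last pose, push and grip.
It fails at once if the salt shaker was pushed away or tipped (distance of salt_shaker from where it was at the start of the episode above 0.03 m or angle between salt_shaker's own z axis and vertical above 0.4 rad).
It fails at once if the mug was pushed away or tipped (distance of mug_tea from where it was at the start of the episode above 0.03 m or angle between mug_tea's own z axis and vertical above 0.4 rad).
It fails at once if the tea box was pushed away or tipped (distance of tea_box from where it was at the start of the episode above 0.03 m or angle between tea_box's own z axis and vertical above 0.4 rad).
It also fails if it takes over 43 s, if anything falls off the work surface, if the arm or the gripper's body presses on something with over 40 N, if the wrist force passes 120 N, or if a joint passes its speed limit or range.

### The arm

A 6-joint arm with a two-finger parallel gripper is mounted at the origin on a cart in front of the work surface, level with it; the furniture and walls round the work are solid. World frame = base frame: x ahead of the robot, y to its left, z up, the work surface at z = 0. Lengths are in m, angles in rad, forces in N, time in s.
With the tool pointing down it reaches from about 0.35 to 0.725 m from the base axis. Payload 4.3 kg.
Tool frame: the origin (TCP) lies between the finger pads; the fingertips stand 8 mm ahead of it and the grasp point (between the pads) lies 11 mm behind it; z points along the fingers, y is the line along which they close (so a half turn about z gives the same grasp; the last joint's range is limited). The gripper opens to 85 mm and grips with 20 to 120 N. Pads are 22 mm wide; open, the fingers measure 114 mm over their backs; the gripper's body (76 mm by 85 mm) begins 54 mm behind the grasp point. The pads swing forward as they close: fully open they stand 13 mm farther back than shut.
Start: joints at [-1.399, 0.377, 0.081, 1.274, 0, 1.46], TCP at [0.16, -0.552, 0.239] pointing down, gripper open.
Joint ranges: [-2.72, 2.72], [-0.84, 1.66], [-1.02, 1.22], [-1.77, 2.12], [-1.37, 1.28], [-3.14, 3.14]. Speed limits (rad/s): [2.57, 2.57, 3.14, 3.14, 3.14, 3.14].

### API

Orientations are given as a unit quaternion [x, y, z, w].
In Python, from station import manip gives the robot as it stands.
- The arm moves only by the tool move_arm, never from a script. Its argument "moves" is a list of rows, each a list of 7 numbers: the turn, a rotation vector about the tool's x, y, z scaled (see below), then the shift along the tool's x, y, z scaled (see below), then the finger opening in mm, from 0 to 85.4. In form: [[ax, ay, az, x, y, z, fingers], ...]. A call has 1 to 5 rows; each row is the pose to reach, as a shift and turn from the pose commanded when the call began, along the tool's axes at that moment, turning the shorter way round; what a row does not reach only later rows make up. The controller multiplies each number of a shift by 0.12 m and each number of a turn by 180 degrees. A row lasts 1/10 s, in which the tool goes at most 50 mm and 8.59 degrees, less where a joint would pass 70% of its speed; a pose out of reach is approached as far as the arm can. A call with a number of a shift or a turn outside -1 to 1 is refused whole. A call with a gripper value outside its range is refused whole. The fingers move at their own pace and stop on an object; the grip force is fixed at half the most. Time passes only in rows, so rows that repeat a pose let the fingers close. It gives the time, the measured TCP pose, the force, the opening and the grip force at its end, in the units of the state.
- manip.state(): the state, without advancing time (a new reading comes with each control period).
- manip.camera(name): name is "side" or "top"; returns a dict with "frame" (480x640x3 uint8, blue, green, red), "intrinsics" (3x3 intrinsics, pixels), "position" and "orientation" of the camera in the world. Camera axes: x right, y down, z forward; pixel columns grow to the right and rows downward; lengths in m; the calibration is good to about 2 mm. A picture is of the moment at which its call begins. There is no depth.
- manip.close_job(): hands the job in; it is judged then, once.
The state is a dict: "t": time; "joint_positions": joint angles; "joint_vel": joint speeds; "tau": joint torques, N m; "eef_pos": TCP position; "eef_rot": TCP orientation; "ft_force": force on the tool from outside, world axes, zero at the start; "moment": the same for the moment, N m; "grip_width": finger opening in m; "gripper_force": force on a finger pad.
Only numpy, scipy, OpenCV 4.12 (cv2) and the standard library are available. Lean on these libraries where they do the work, as an engineer would, in place of code of your own. Each camera call takes 0.05 s, during which the arm holds its last target. There are 200 camera calls.

## Working session

There is one attempt and no reset: what is moved stays moved. The work goes in short steps, Python scripts to look and compute and a tool call to move; the robot and the scene stay as the last step left them, time stands still between calls to the robot, and variables do not carry over. Pictures are saved under pics/ and viewed, at most 10 in all, crops included, and the job is handed in when it is done.

Besides the shell and the picture viewer there is one more tool, called after "Emit:" as name(argument=value, ...) on one line, values as JSON. move_arm: Moves the arm, as the interface text tells. Shifts and turns lie within -1 to 1; 1 stands for 0.12 m of shift or 180 degrees of turn. Its arguments: {"type":"object","properties":{"moves":{"type":"array","items":{"type":"array","items":{"type":"number"}}}},"required":["moves"]}

```bash
mkdir -p pics; cat > h.py <<'E'
import numpy as np,cv2,json
from station import manip
from scipy.spatial.transform import Rotation as R
def cam(n,f=None):
    c=manip.camera(n)
    if f: cv2.imwrite('pics/'+f,c['frame'])
    return c
def ray(c,u,v,z):
    K=np.array(c['intrinsics']);d=R.from_quat(c['orientation']).as_matrix()@np.linalg.inv(K)@[u,v,1]
    p=np.array(c['position']);return p+d*(z-p[2])/d[2]
def proj(c,P):
    K=np.array(c['intrinsics']);q=R.from_quat(c['orientation']).as_matrix().T@(np.array(P)-c['position'])
    q=K@q;return q[:2]/q[2]
E
python3 - <<'E'
from h import *
for n in('top','side'):
    c=cam(n,n+'0.png');print(n,c['intrinsics'],c['position'],c['orientation'])
s=manip.state();print(s)
E
```

```text
top [[443.09862112   0.         310.97102007]
 [  0.         443.09862112 237.89786123]
 [  0.           0.           1.        ]] [0.39330577 0.09882122 1.38417295] [ 0.70705979 -0.70552351  0.03634236 -0.03134122]
side [[495.42691406   0.         316.9974093 ]
 [  0.         495.42691406 239.55438233]
 [  0.           0.           1.        ]] [ 0.48821321 -0.63616782  1.06722298] [ 0.94782645 -0.01891876  0.00500303 -0.3181856 ]
{'t': 0.1, 'joint_positions': array([-1.39930954e+00,  3.78023925e-01,  7.97696838e-02,  1.27437421e+00,
       -3.23133427e-05,  1.46049005e+00]), 'joint_vel': array([ 0.0003712 , -0.00043003,  0.00222985, -0.00154959, -0.00030682,
        0.00043101]), 'tau': array([ 2.89224357e-03, -4.64691532e+01,  2.70583159e+01,  1.19993082e-02,
        1.25461105e-05, -9.74479889e-06]), 'eef_pos': array([ 0.15979182, -0.55176775,  0.23843885]), 'eef_rot': array([ 9.90090076e-01,  1.40430772e-01, -4.41673008e-05, -9.15139149e-04]), 'ft_force': array([0.78927902, 0.504831  , 0.54830753]), 'moment': array([-0.06480333, -0.01955464, -0.01575244]), 'gripper_force': 0.0, 'grip_width': 0.08544102090393352}
```

View pics/top0.png

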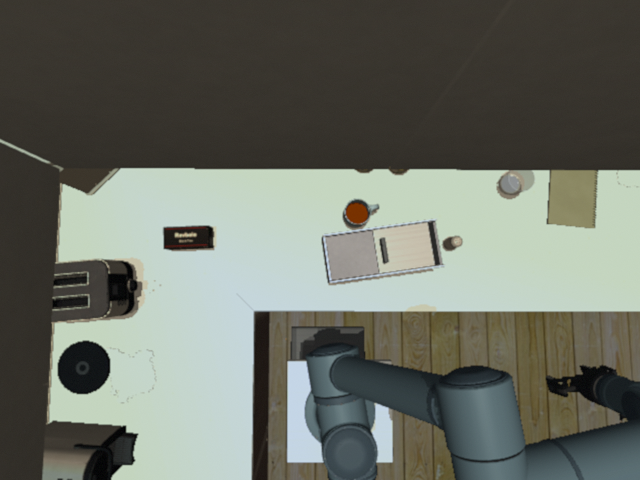

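View pics/side0.png

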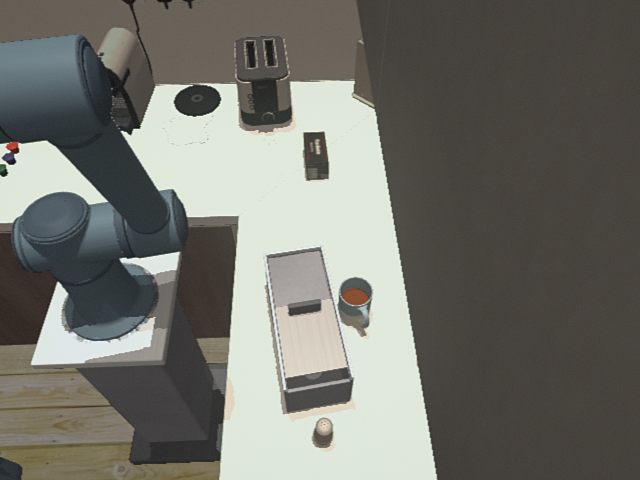

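The top view shows the dock at about (322–442, 221–284), with the cover on its right (−y) half and the handle at about (384,250). The mug is at (357,212), the shaker at (453,242) and the tea box at (189,237). The side view agrees, with the handle at about (305,307). I'll enlarge both to measure.

```bash
python3 - <<'E'
import cv2,numpy as np
a=cv2.imread('pics/top0.png')[205:295,310:470]
b=cv2.imread('pics/side0.png')[240:420,255:375]
a=cv2.resize(a,None,fx=5,fy=5,interpolation=cv2.INTER_CUBIC)
cv2.imwrite('pics/topc.png',a)
cv2.imwrite('pics/sidec.png',cv2.resize(b,None,fx=3.3333,fy=3.3333,interpolation=cv2.INTER_CUBIC))
E
```

```text
(no output)
```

View pics/topc.png

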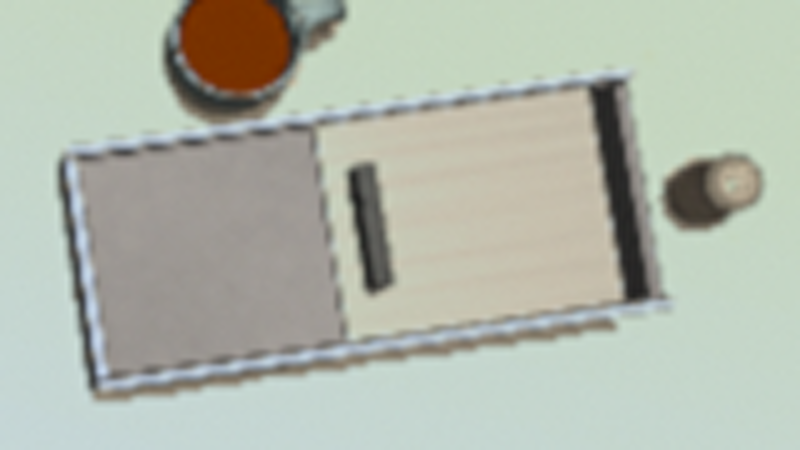

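View pics/sidec.png

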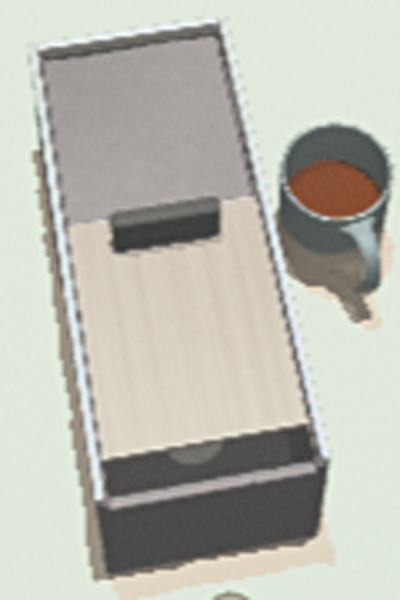

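```bash
cat > fit.py <<'E'
from h import *
from scipy.optimize import least_squares
ct,cs=manip.camera('top'),manip.camera('side')
T=lambda u,v:(310+(u+.5)/5-.5,205+(v+.5)/5-.5)
S=lambda u,v:(255+(u+.5)/3.3333-.5,240+(v+.5)/3.3333-.5)
X,Y=.07,.165
ob=[(ct,T(65,152),(X,Y,.135)),(ct,T(628,72),(X,-Y,.135)),(ct,T(668,303),(-X,-Y,.135)),(ct,T(98,388),(-X,Y,.135)),
(cs,S(37,48),(-X,Y,.135)),(cs,S(222,22),(X,Y,.135)),(cs,S(326,460),(X,-Y,.135)),(cs,S(100,500),(-X,-Y,.135))]
def W(p,l): return np.append(R.from_euler('z',p[2]).as_matrix()[:2,:2]@np.array(l[:2])+p[:2],l[2])
f=lambda p:np.concatenate([proj(c,W(p,l))-q for c,q,l in ob])
r=least_squares(f,[.5,-.1,-.1],loss='soft_l1');print(r.x,f(r.x).reshape(-1,2).round(1))
p=r.x
inv=lambda P:(R.from_euler('z',-p[2]).as_matrix()[:2,:2]@(P[:2]-p[:2])).round(4)
for c,q,z in[(ct,T(317,128),.127),(ct,T(345,340),.127),(ct,T(590,88),.127),(ct,T(625,300),.127),(ct,T(372,162),.161),(ct,T(392,286),.161),(cs,S(165,205),.161),(cs,S(165,219),.161),(cs,S(250,198),.127),(cs,S(75,222),.127)]: print(inv(ray(c,*q,z)))
for n,P,z in[('mug',T(235,42),.085),('salt',T(735,185),.09)]:print(n,ray(ct,*P,z),inv(ray(ct,*P,z)))
print('knob',W(p,(0,-.085,.1)))
E
python3 fit.py
```

```text
[ 0.47958809 -0.11642563  0.14436707] [[ 0.1 -1.2]
 [ 2.  -1.5]
 [ 2.4  1. ]
 [ 0.7  0.7]
 [-2.9 -1.7]
 [ 0.9 -2.9]
 [ 1.7 -0.9]
 [-1.6  0. ]]
[0.0606 0.0207]
[-0.061   0.0238]
[ 0.0613 -0.1379]
[-0.0612 -0.1374]
[ 0.0344 -0.0011]
[-0.0351 -0.0012]
[0.0005 0.0047]
[-0.0011 -0.0052]
[0.0586 0.0192]
[-0.0564  0.0225]
mug [ 0.59257478 -0.04536503  0.085     ] [0.122  0.0541]
salt [ 0.50777104 -0.33823959  0.09      ] [-0.004  -0.2236]
knob [ 0.49181671 -0.20054139  0.1       ]
```

```bash
cat > d.py <<'E'
import sys
from h import *
# usage: d.py dock_y z  -> delta in tool axes (scaled) to point on dock's midline
p=np.array([.4796,-.1164,.1444])
y,z=float(sys.argv[1]),float(sys.argv[2]); x=float(sys.argv[3]) if len(sys.argv)>3 else 0
Rz=R.from_euler('z',p[2]).as_matrix()
P=np.append(Rz[:2,:2]@[x,y]+p[:2],z)
s=manip.state();q=R.from_quat(s['eef_rot'])
G=Rz@np.diag([1,-1,-1])
print('t',round(s['t'],2),'pos',s['eef_pos'].round(4),'dock',(Rz.T@(s['eef_pos']-[*p[:2],0])).round(4),'F',s['ft_force'].round(1),'w',round(s['grip_width'],4),'gf',round(s['gripper_force'],1))
print('turn',((q.inv()*R.from_matrix(G)).as_rotvec()/np.pi).round(4),'shift',(q.inv().apply(P-s['eef_pos'])/.12).round(3))
E
python3 d.py 0.002 0.23
```

```text
t 0.2 pos [ 0.1598 -0.5519  0.2387] dock [-0.3791 -0.385   0.2387] F [-0.3  0.6  0.2] w 0.085 gf 0.0
turn [-0.0004 -0.      0.0437] shift [ 3.571 -2.762  0.076]
```

Emit:
move_arm(moves=[[0.01,0,0.01,0.25,-0.19,0,85],[0,0,0.03,0.5,-0.38,0,85],[0,0,0.044,0.75,-0.57,0,85],[0,0,0.044,1,-0.77,0,85]])

```text
t: 0.6
eef_pos: [0.25, -0.4289, 0.2391]
eef_rot: [0.997, 0.071, 0.0, -0.0]
ft_force: [0.0, -0.5, 0.7]
grip_width: 0.0845
gripper_force: 0.0
```

```bash
python3 d.py 0.002 0.23
```

```text
t 0.6 pos [ 0.25   -0.4289  0.2391] dock [-0.2721 -0.2762  0.2391] F [ 0.  -0.5  0.7] w 0.0845 gf 0.0
turn [-0.     -0.     -0.0007] shift [ 2.263 -2.323  0.076]
```

Emit:
move_arm(moves=[[0,0,0,0.28,-0.28,0,85],[0,0,0,0.55,-0.55,0,85],[0,0,0,0.8,-0.8,0,85],[0,0,0,1,-1,0,85]])

```text
t: 1.0
eef_pos: [0.3519, -0.2921, 0.2393]
eef_rot: [0.997, 0.072, 0.0, -0.0]
ft_force: [0.2, -0.0, 0.4]
grip_width: 0.085
gripper_force: 0.0
```

Emit:
move_arm(moves=[[0,0,0,0.28,-0.28,0,85],[0,0,0,0.55,-0.55,0,85],[0,0,0,0.8,-0.8,0,85],[0,0,0,1,-1,0,85]])

```text
t: 1.4
eef_pos: [0.4536, -0.1562, 0.2392]
eef_rot: [0.997, 0.072, 0.0, -0.0]
ft_force: [0.1, -1.0, 0.6]
grip_width: 0.0852
gripper_force: 0.0
```

Emit:
move_arm(moves=[[0,0,0,0.2,-0.2,0,85],[0,0,0,0.263,-0.323,0,85],[0,0,0,0.263,-0.323,0,85]])

```text
t: 1.7
eef_pos: [0.4789, -0.1136, 0.239]
eef_rot: [0.997, 0.074, -0.0, -0.0]
ft_force: [-0.6, 0.3, -1.0]
grip_width: 0.0848
gripper_force: 0.0
```

```bash
python3 d.py 0.002 0.145; python3 - <<'E'
from h import *
a=cam('top')['frame'][205:295,310:470];b=cam('side')['frame'][200:420,245:385]
a=cv2.resize(a,(480,270),interpolation=cv2.INTER_CUBIC);b=cv2.resize(b,(318,500),interpolation=cv2.INTER_CUBIC)
o=np.zeros((500,800,3),np.uint8);o[:270,:480]=a;o[:,482:]=b;cv2.imwrite('pics/m1.png',o)
E
```

```text
t 1.7 pos [ 0.4789 -0.1136  0.239 ] dock [-0.0003  0.0029  0.239 ] F [-0.6  0.3 -1. ] w 0.0848 gf 0.0
turn [-0.0002  0.0001  0.0009] shift [0.003 0.008 0.783]
```

View pics/m1.png

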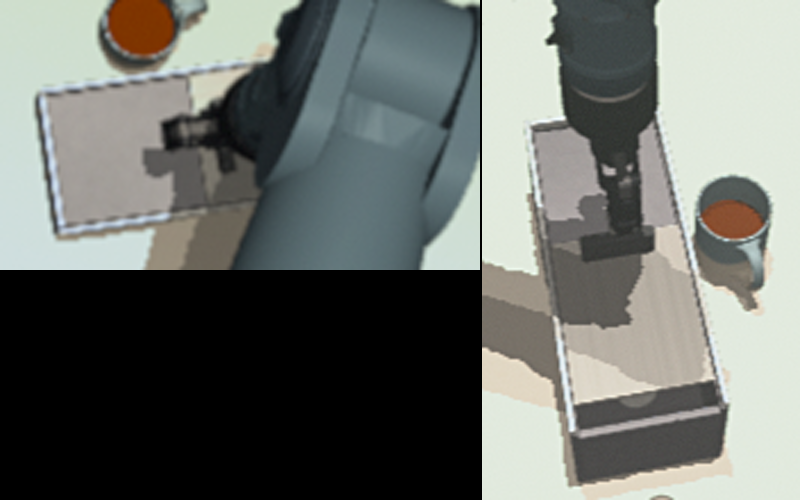

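The top-view panel shows the gripper over the dock, and the side panel shows the fingers above the handle at about (617,245), well clear of the mug. I'll go down over the handle.

Emit:
move_arm(moves=[[0,0,0,0,0,0.25,85],[0,0,0,0,0,0.5,85],[0,0,0,0,0,0.65,85],[0,0,0,0,0,0.78,85],[0,0,0,0,0,0.78,85]])

```text
t: 2.3
eef_pos: [0.476, -0.1159, 0.1436]
eef_rot: [0.997, 0.071, -0.002, -0.001]
ft_force: [-0.4, 0.0, -0.2]
grip_width: 0.0853
gripper_force: 0.0
```

Emit:
move_arm(moves=[[0,0,0,0,0,0,30],[0,0,0,0,0,0,5],[0,0,0,0,0,0,5],[0,0,0,0,0,0,5],[0,0,0,0,0,0,5]])

```text
t: 2.8
eef_pos: [0.4787, -0.1157, 0.1462]
eef_rot: [0.997, 0.072, 0.0, 0.0]
ft_force: [-0.5, -5.9, 1.2]
grip_width: 0.0121
gripper_force: 2.7
```

```bash
python3 d.py 0.134 0.145
```

```text
t 2.8 pos [ 0.4787 -0.1157  0.1462] dock [-0.0008  0.0008  0.1462] F [-0.5 -5.9  1.2] w 0.0121 gf 2.7
turn [ 0.0002 -0.0003 -0.0003] shift [ 0.005 -1.11   0.009]
```

Emit:
move_arm(moves=[[0,0,0,0,0,0,5],[0,0,0,0,-0.15,0,5],[0,0,0,0,-0.32,0,5],[0,0,0,0,-0.5,0,5],[0,0,0,0,-0.65,0,5]])

```text
t: 3.3
eef_pos: [0.4674, -0.0382, 0.1464]
eef_rot: [0.997, 0.072, 0.0, 0.001]
ft_force: [-1.1, -2.8, 3.8]
grip_width: 0.011
gripper_force: 59.4
```

Emit:
move_arm(moves=[[0,0,0,0,-0.1,0,5],[0,0,0,0,-0.2,0,5],[0,0,0,0,-0.3,0,5],[0,0,0,0,-0.35,0,5],[0,0,0,0,-0.35,0,5]])

```text
t: 3.8
eef_pos: [0.4613, 0.0042, 0.1463]
eef_rot: [0.997, 0.072, 0.0, -0.0]
ft_force: [-1.8, 1.3, 7.3]
grip_width: 0.0109
gripper_force: 59.9
```

```bash
python3 d.py 0.134 0.145
```

```text
t 3.8 pos [0.4613 0.0042 0.1463] dock [-0.0008  0.122   0.1463] F [-1.8  1.3  7.3] w 0.0109 gf 59.9
turn [-0.0002 -0.0002  0.0001] shift [ 0.007 -0.1    0.011]
```

Emit:
move_arm(moves=[[0,0,0,0,-0.03,0,5],[0,0,0,0,-0.05,0,5],[0,0,0,0,-0.05,0,5]])

```text
t: 4.1
eef_pos: [0.4605, 0.0093, 0.1463]
eef_rot: [0.997, 0.072, 0.0, 0.0]
ft_force: [-1.6, -0.1, 7.1]
grip_width: 0.0108
gripper_force: 59.9
```

```bash
python3 d.py 0.134 0.145
```

```text
t 4.1 pos [0.4605 0.0093 0.1463] dock [-0.0008  0.1272  0.1463] F [-1.6 -0.1  7.1] w 0.0108 gf 59.9
turn [ 0.0002 -0.0002 -0.0002] shift [ 0.007 -0.057  0.011]
```

Emit:
move_arm(moves=[[0,0,0,0,-0.02,0,5],[0,0,0,0,-0.035,0,5],[0,0,0,0,-0.035,0,5],[0,0,0,0,-0.035,0,5]])

```text
t: 4.5
eef_pos: [0.4599, 0.0133, 0.1463]
eef_rot: [0.997, 0.072, 0.0, 0.0]
ft_force: [-2.1, -0.4, 6.8]
grip_width: 0.0107
gripper_force: 59.9
```

```bash
python3 d.py 0.134 0.145
```

```text
t 4.5 pos [0.4599 0.0133 0.1463] dock [-0.0008  0.1311  0.1463] F [-2.1 -0.4  6.8] w 0.0107 gf 59.9
turn [ 0.0002 -0.0002 -0.0003] shift [ 0.007 -0.024  0.011]
```

Emit:
move_arm(moves=[[0,0,0,0,0,0,85],[0,0,0,0,0,0,85],[0,0,0,0,0,0,85],[0,0,0,0,0,0,85]])

```text
t: 4.9
eef_pos: [0.4596, 0.0134, 0.1455]
eef_rot: [0.997, 0.072, -0.0, -0.0]
ft_force: [0.3, 0.7, -0.3]
grip_width: 0.0685
gripper_force: 0.0
```

Emit:
move_arm(moves=[[0,0,0,0,0,-0.25,85],[0,0,0,0,0,-0.5,85],[0,0,0,0,0,-0.8,85],[0,0,0,0,0,-0.8,85]])

```text
t: 5.3
eef_pos: [0.4627, 0.0131, 0.2463]
eef_rot: [0.997, 0.072, 0.004, 0.001]
ft_force: [1.4, 0.3, 0.6]
grip_width: 0.0852
gripper_force: 0.0
```

```bash
python3 d.py -0.085 0.24; python3 - <<'E'
from h import *
a=cam('top')['frame'][205:295,310:470];b=cam('side')['frame'][240:420,265:365]
a=cv2.resize(a,(480,270),interpolation=cv2.INTER_CUBIC);b=cv2.resize(b,(318,572),interpolation=cv2.INTER_CUBIC)
o=np.zeros((572,800,3),np.uint8);o[:270,:480]=a;o[:,482:]=b;cv2.imwrite('pics/m2.png',o)
E
```

```text
t 5.3 pos [0.4627 0.0131 0.2463] dock [0.0019 0.1306 0.2463] F [1.4 0.3 0.6] w 0.0852 gf 0.0
turn [ 0.0007 -0.0026 -0.0003] shift [-0.015  1.797  0.056]
```

View pics/m2.png

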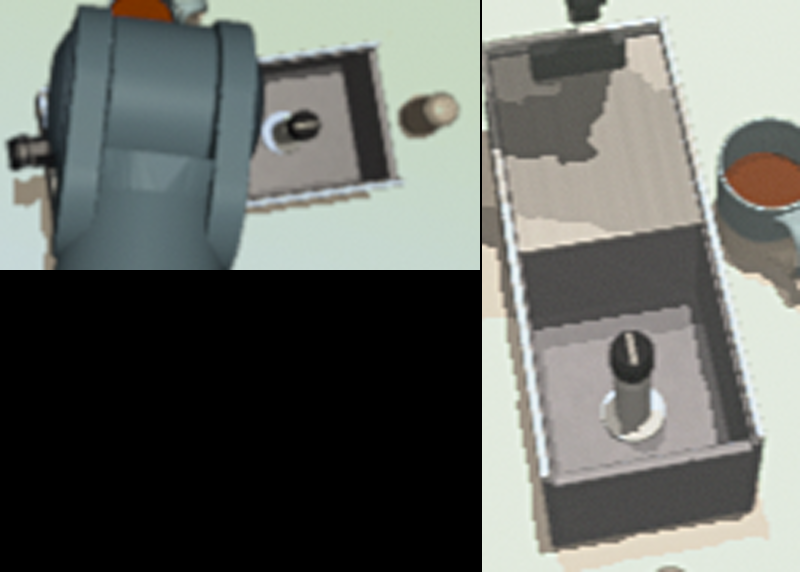

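The cover is now over the deck, with its edge at the well's +y wall. The knob top is at about (303,124) in the top panel and (632,350) in the side panel. I'll work out its position from both.

```bash
python3 - <<'E'
from h import *
c,s=manip.camera('top'),manip.camera('side')
p=np.array([.4796,-.1164]);Q=R.from_euler('z',-.1444).as_matrix()[:2,:2]
# dark knob blob centroid in the top view
for n,cc,(u0,v0,u1,v1) in(('top',c,(400,238,420,254)),('side',s,(302,340,323,362))):
    g=cv2.cvtColor(cc['frame'],cv2.COLOR_BGR2GRAY)[v0:v1,u0:u1]
    m=(g<50).astype(np.uint8);ys,xs=np.nonzero(m);print(n,m.sum(),xs.min()+u0,xs.max()+u0,ys.min()+v0,ys.max()+v0)
a=ray(c,410.7,246,.117);b=ray(s,265+150/3.18-.3,240+350/3.18-.3,.117)
print(a,Q@(a[:2]-p),b,Q@(b[:2]-p))
P=p+Q.T@[0,-.085];print(proj(c,[*P,.117]),proj(s,[*P,.117]),proj(s,[*P,.092]))
for uv in[(518,250),(702,225)]: # cover's rear edge
    r=ray(s,265+(uv[0]-482)/3.18-.3,240+uv[1]/3.18-.3,.127);print(Q@(r[:2]-p))
E
```

```text
top 49 405 415 243 251
side 46 306 317 352 359
[ 0.4923693  -0.19657499  0.117     ] [ 0.00109933 -0.08117804] [ 0.49220297 -0.20154121  0.117     ] [ 0.0002201  -0.08606865]
[412.07321416 246.18999253] [311.67318444 349.30603996] [311.8056209  354.38537995]
[-0.06271607 -0.00601008]
[ 0.06195095 -0.01009588]
```

Emit:
move_arm(moves=[[0,0,0,0,0.28,0,65],[0,0,0,0,0.6,0,65],[0,0,0,0,0.9,0,65]])

```text
t: 5.8
eef_pos: [0.4743, -0.0942, 0.2401]
eef_rot: [0.997, 0.072, -0.001, -0.001]
ft_force: [0.8, -0.0, 0.2]
grip_width: 0.0651
gripper_force: 0.0
```

Emit:
move_arm(moves=[[0,0,0,0,0.28,0,65],[0,0,0,0,0.6,0,65],[0,0,0,0,0.8,0,65],[0,0,0,0,0.89,0,65],[0,0,0,0,0.89,0,65]])

```text
t: 6.3
eef_pos: [0.4899, -0.1997, 0.2403]
eef_rot: [0.997, 0.071, -0.001, -0.001]
ft_force: [0.5, -0.1, -0.0]
grip_width: 0.0651
gripper_force: 0.0
```

```bash
python3 d.py -0.083 0.145
```

```text
t 6.3 pos [ 0.4899 -0.1997  0.2403] dock [-0.0018 -0.0839  0.2403] F [ 0.5 -0.1 -0. ] w 0.0651 gf 0.0
turn [-0.0005  0.0006 -0.0008] shift [ 0.016 -0.007  0.794]
```

Emit:
move_arm(moves=[[0,0,0,0.015,0,0.3,65],[0,0,0,0.015,0,0.6,65],[0,0,0,0.015,0,0.79,65],[0,0,0,0.015,0,0.79,65]])

```text
t: 6.7
eef_pos: [0.489, -0.1957, 0.1432]
eef_rot: [0.997, 0.073, -0.003, -0.003]
ft_force: [-0.5, -0.1, -1.4]
grip_width: 0.065
gripper_force: 0.0
```

Emit:
move_arm(moves=[[0,0,0,0,0,0.13,65],[0,0,0,0,0,0.26,65],[0,0,0,0,0,0.36,65],[0,0,0,0,0,0.42,65],[0,0,0,0,0,0.42,65]])

```text
t: 7.2
eef_pos: [0.4918, -0.1983, 0.0961]
eef_rot: [0.997, 0.072, -0.001, -0.0]
ft_force: [1.2, -1.3, 0.2]
grip_width: 0.0649
gripper_force: 0.0
```

```bash
python3 d.py -0.083 0.094
```

```text
t 7.2 pos [ 0.4918 -0.1983  0.0961] dock [ 0.0003 -0.0828  0.0961] F [ 1.2 -1.3  0.2] w 0.0649 gf 0.0
turn [-0.0002  0.0003 -0.0001] shift [-0.003  0.001  0.018]
```

Emit:
move_arm(moves=[[0,0,0,0,0,0,45],[0,0,0,0,0,0,36],[0,0,0,0,0,0,36],[0,0,0,0,0,0,36]])

```text
t: 7.6
eef_pos: [0.4925, -0.1992, 0.097]
eef_rot: [0.997, 0.072, 0.0, 0.0]
ft_force: [-0.3, -0.3, 0.2]
grip_width: 0.0358
gripper_force: 0.0
```

Emit:
move_arm(moves=[[0,0,0,0,0,0,15],[0,0,0,0,0,0,15],[0,0,0,0,0,0,15],[0,0,0,0,0,0,15],[0,0,0,0,0,0,15]])

```text
t: 8.1
eef_pos: [0.4929, -0.2013, 0.0976]
eef_rot: [0.997, 0.071, 0.0, 0.002]
ft_force: [-0.2, -5.1, 3.3]
grip_width: 0.028
gripper_force: 59.0
```

```bash
python3 d.py -0.083 0.094;python3 - <<'E'
from h import *
b=cam('side')['frame'][320:420,265:385]
cv2.imwrite('pics/m3.png',cv2.resize(b,(600,500),interpolation=cv2.INTER_CUBIC))
E
```

```text
t 8.1 pos [ 0.4929 -0.2013  0.0976] dock [ 0.001  -0.0859  0.0976] F [-0.2 -5.1  3.3] w 0.028 gf 59.0
turn [ 0.0016 -0.0002 -0.0007] shift [-0.008 -0.024  0.03 ]
```

View pics/m3.png

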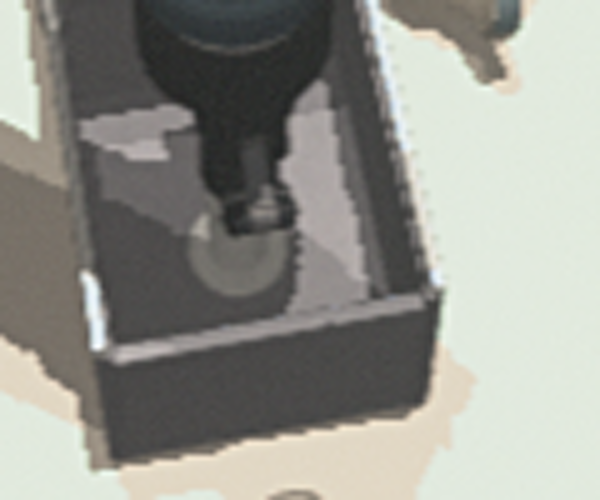

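The fingers hold the knob in the well at about (260,210), at 28 mm opening and 59 N. I'll take up the 3 mm sideways offset and pull straight up.

Emit:
move_arm(moves=[[0,0,0,0.005,0.015,-0.06,15],[0,0,0,0.005,0.025,-0.14,15],[0,0,0,0.005,0.025,-0.22,15],[0,0,0,0.005,0.025,-0.28,15],[0,0,0,0.005,0.025,-0.28,15]])

```text
t: 8.65
eef_pos: [0.4929, -0.2014, 0.1306]
eef_rot: [0.997, 0.072, -0.0, -0.0]
ft_force: [0.4, 0.3, -8.1]
grip_width: 0.0277
gripper_force: 59.8
```

```bash
python3 d.py -0.086 0.148
```

```text
t 8.65 pos [ 0.4929 -0.2014  0.1306] dock [ 0.0009 -0.086   0.1306] F [ 0.4  0.3 -8.1] w 0.0277 gf 59.8
turn [-0.0002  0.0002 -0.0002] shift [-0.008 -0.    -0.145]
```

The 8.1 N pull fits a rod about 33 mm out (8.0 N expected), so the knob isn't slipping.

Emit:
move_arm(moves=[[0,0,0,0,0,-0.06,15],[0,0,0,0,0,-0.11,15],[0,0,0,0,0,-0.147,15],[0,0,0,0,0,-0.147,15],[0,0,0,0,0,-0.147,15]])

```text
t: 9.15
eef_pos: [0.4928, -0.2014, 0.1474]
eef_rot: [0.997, 0.072, -0.0, -0.0]
ft_force: [-0.0, 1.0, -8.8]
grip_width: 0.0278
gripper_force: 59.9
```

Emit:
move_arm(moves=[[0,0,0,0,0,0,15],[0,0,0,0,0,0,15],[0,0,0,0,0,0,15],[0,0,0,0,0,0,15],[0,0,0,0,0,0,15]])

```text
t: 9.65
eef_pos: [0.4929, -0.2014, 0.1474]
eef_rot: [0.997, 0.072, -0.0, -0.0]
ft_force: [-1.1, 2.9, -9.7]
grip_width: 0.0277
gripper_force: 59.8
```

```bash
python3 d.py -0.086 0.148;python3 - <<'E'
from h import *
b=cam('side')['frame'][320:420,265:385]
cv2.imwrite('pics/m4.png',cv2.resize(b,(720,600),interpolation=cv2.INTER_CUBIC))
E
```

```text
t 9.65 pos [ 0.4929 -0.2014  0.1474] dock [ 0.0009 -0.0861  0.1474] F [-1.1  2.9 -9.7] w 0.0277 gf 59.8
turn [-0.0003  0.0002 -0.0002] shift [-0.007 -0.    -0.005]
```

View pics/m4.png

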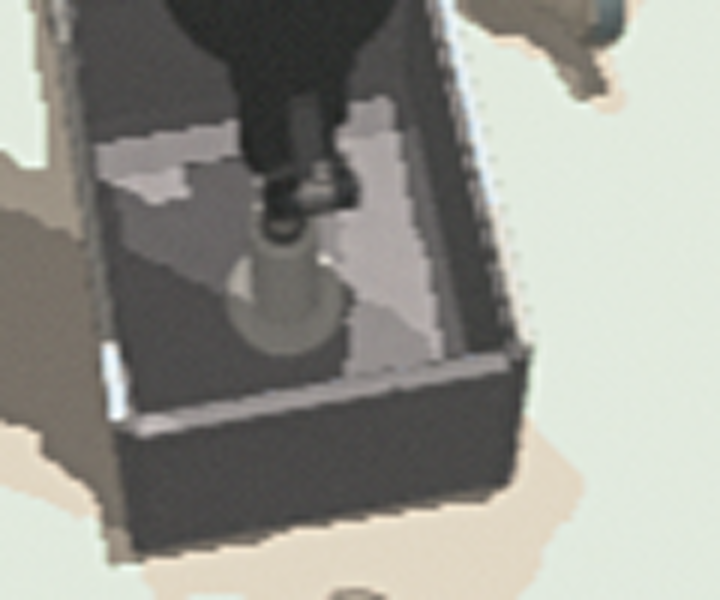

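The dark ring mark now shows at the sleeve mouth, at about (285,230). Travel comes to about 49.8 mm, and the 9.7 N pull agrees. I'll add 1 mm for margin and hand in while still holding.

Emit:
move_arm(moves=[[0,0,0,0,0,-0.01,15],[0,0,0,0,0,-0.01,15],[0,0,0,0,0,-0.01,15],[0,0,0,0,0,-0.01,15],[0,0,0,0,0,-0.01,15]])

```text
t: 10.2
eef_pos: [0.4929, -0.2015, 0.1488]
eef_rot: [0.997, 0.072, -0.0, -0.0]
ft_force: [-1.9, 4.7, -9.3]
grip_width: 0.0278
gripper_force: 59.9
```

```bash
python3 d.py -0.086 0.148;python3 -c "
from station import manip;print(manip.close_job())"
```

```text
t 10.2 pos [ 0.4929 -0.2015  0.1488] dock [ 0.0009 -0.0861  0.1488] F [-1.9  4.7 -9.3] w 0.0278 gf 59.9
turn [-0.0002  0.0002 -0.0002] shift [-0.007 -0.001  0.007]
the job is handed in; nothing more can be done
None
```

I handed the job in at 10.2 s with the cover open about 155 mm (camera estimate) and the knob still gripped at about 60 N, holding the rod about 51 mm out at its ring mark; I didn't touch the mug, salt shaker or tea box, and no verdict came back.

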